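# Lock the fence foot and snap its stud cap on

## Task

Press the fence foot's sprung hold-down lever down until it clicks and stays down by itself, and let go of it. Then take the hollow white cap and press it over the stud on the same foot until it snaps on, fully home against the collar; go on pressing firmly after the click, and finish like that, with the gripper still pressing the cap down. Leave the other things on the table where they are.

Things in the scene. Friction and masses are not known exactly. Their poses are not given: they have to be found in the camera images.
- fence_foot: the fence foot: a green casting fixed to the table, 160 mm (x) by 280 mm (y), 25 mm thick, origin at the centre of its underside, z up. On its far (+x) side runs an aluminium fence stub, from x = 32 to 78 mm, top at 70 mm. The sprung lever is at its -y end, the stud at its +y end, both at x = -30 mm of this frame.
- lever (a joint): the sprung hold-down lever, rad: 0 = raised by its spring (0.45 above level), grows as pressed, stop at 0.48. Pressed past about 0.40, a pawl snaps over it and holds it (at 0.39 to 0.40 when let go). The hinge, 115 mm from the pad towards the foot's +y 55 mm above the table, turns about the foot's x. At the pad it takes 5 to 8 N, dips near 0.36, then 8 to 10 N to the stop.
- lever_pad (a point): centre of the top face of the lever's black pad (34 mm in x, 36 mm along the bar, 8 mm thick). It starts about 109 mm above the table; at the lever's stop it is 55 mm above it and almost level. Going down it swings in an arc and ends about 11 mm farther towards the foot's -y than it starts.
- cap: the snap cap: white plastic, round with fine ribs, 40 mm across (41 over the ribs), 32 mm high, hollow, closed on top. Origin at the centre of its open underside, z up through the closed top. It stands on the table, open side down. The mouth is 29 mm across with a 3 mm high inner lip; the hollow above is 34 mm across, its ceiling 26 mm from the mouth.
- stud_tip (a point): centre of the top of the upright steel stud, 51 mm above the table. The stud is 23 mm across, its top 6 mm taper to 12 mm; four sprung balls stand out of its side to 33 mm across. A cap set on it stops on the balls with its mouth about 13 mm above the collar; pushing it past them takes about 10 N, then the force drops and it is drawn down.
- collar: the steel collar round the stud's foot, 48 mm across, 4 mm thick; origin at the centre of its underside, 25 mm above the table. The snapped-on cap's rim stands on it. A firm push onto it is about 10 N (steady, after the arm has settled).
- collar_top (a point): centre of the collar's top face, 29 mm above the table: the cap's origin comes here when it is fully home, z upright.
- plug: flat white plastic end plug, a solid disc 54 mm across, 11 mm high (lower and wider than the cap); leave it alone. Origin at the centre of its underside.
- spacer: steel spacer ring, 60 mm outside, 31 mm bore, 14 mm high; leave it alone. Origin at the centre of its underside.
- pot: small open grey plastic pot, 54 mm across the rim, 34 mm high, open side up; leave it alone. Origin at the centre of its underside.
- tape: roll of masking tape lying flat, 80 mm across, 25 mm high; leave it alone. Origin at the centre of its underside.
- glue: white glue bottle standing, 60 mm across, 150 mm high; leave it alone. Origin at the centre of its underside.
- spanner: steel open-ended spanner lying flat, 180 mm long; leave it alone. Origin on its underside near the middle.
- offcut: plywood offcut, 55 x 130 x 18 mm; leave it alone. Origin at the centre of its underside.
- push_stick: wooden push stick lying flat, about 300 mm long, 16 mm thick; leave it alone. Origin on its underside near the middle.

How it is judged (in metres and radians):
On the way, in this order (a step that is already met when the one before it is completed fails the run):
1. the lever is held down by its pawl, the robot not touching it (value of joint lever above 0.37 rad and contact force between each of the arm, the fingers and lever below 0.3 N), for 0.2 s.
2. the cap is snapped fully home on the stud (z of cap in the frame of collar_top between -0.003 and 0.0025 m and horizontal distance between cap and collar_top below 0.0045 m and angle between cap's own z axis and vertical below 0.09 rad), for 0.2 s.
At the end, for the whole second after the job is handed in: the lever is still latched down (joint above 0.37); the cap's underside is within 2.5 mm of the collar's top face in height and 4.5 mm of its centre sideways, upright within 0.09 rad; and the gripper's fingers are still on the cap, pressing it onto the collar with more than 4 N (all of step 2 and value of joint lever above 0.37 rad and contact force between the fingers and cap above 3 N and contact force between cap and collar above 4 N); the arm keeps its last pose, push and grip.
It fails at once if one of the other things on the table was moved more than 30 mm (distance of any of plug, spacer, pot, tape, glue, spanner, offcut, push_stick from where it was at the start of the episode above 0.03 m).
It also fails if it takes over 51 s, if anything falls off the work surface, if the arm or the gripper's body presses on something with over 40 N, if the wrist force passes 120 N, or if a joint passes its speed limit or range.

## Robot

A 6-joint arm with a two-finger parallel gripper is mounted at the origin on the work surface. World frame = base frame: x ahead of the robot, y to its left, z up, the work surface at z = 0. Lengths are in mm, angles in rad, forces in N, time in s.
With the tool pointing down it reaches from about 375 to 900 mm from the base axis. Payload 3.1 kg.
Tool frame: the origin (TCP) lies on the centre line of the jaws, within the pads' length; the fingertips stand 17 mm ahead of it and the grasp point (between the pads) lies 2 mm behind it (arm.tips_ahead is the distance from the TCP to the fingertips, in mm); z points along the fingers, y is the line along which they close (so a half turn about z gives the same grasp; the last joint's range is limited). The gripper opens to 85 mm and grips with 20 to 120 N. Pads are 22 mm wide; open, the fingers measure 114 mm over their backs; the gripper's body (76 mm by 85 mm) begins 54 mm behind the grasp point. The pads swing forward as they close: fully open they stand 13 mm farther back than shut.
Start: joints at [0.947, 0.527, 1.433, -0, 1.181, -0.178], TCP at [269.445, 563.911, 248.31] pointing down, gripper open.
Joint ranges: [-3.08, 3.08], [-0.75, 2.2], [0.22, 2.44], [-1.43, 4.57], [0, 2.65], [-2.85, 2.85]. Speed limits (rad/s): [2.79, 2.79, 3.14, 3.14, 3.14, 3.14].

## Interface

Orientations are given as a unit quaternion [w, x, y, z].
In Python, from plant import arm gives the robot as it stands.
- The arm moves only by the tool drive_tool, never from a script. Its argument "commands" is a list that holds one entry, the list of rows, each a list of 6 numbers: the shift along the tool's x, y, z in units of 60 mm (1.0 is 60 mm), then the turn, a rotation vector about the tool's x, y, z in units of 5 degrees (1.0 is 5 degrees). A call has 1 to 20 rows; each row shifts and turns the commanded pose from where the row before left it, along the tool's axes as they then stand; what a row does not reach is not made up. A row lasts 1/8 s, in which the tool goes at most 62.5 mm and 10.7 degrees, less where a joint would pass 70% of its speed; a pose out of reach is approached as far as the arm can. A call is refused whole if a number of a shift passes 1 or a number of a turn 1, either way. A call with a gripper value outside its range is refused whole. "jaw" is the opening, from 0 (shut) to 1 (fully open), set as the call begins (left out, the last holds). The fingers move at their own pace and stop on an object; "squeeze" is the grip in N (left out, the last holds). Time passes only in rows, so rows that do not move let the fingers close. It gives the time, the measured TCP pose, the force, the opening and the grip force at its end, in the units of the state.
- arm.get_state(): the state, without advancing time (a new reading comes with each control period).
- arm.get_image(name): name is "scene" or "side" or "wrist"; returns the picture (480x640x3 uint8, blue, green, red); there is no depth.
- arm.camera_model(name): a dict with "K" (3x3 intrinsics, pixels), "distortion" ([k1, k2, p1, p2, k3] as OpenCV has them; the pictures are not rectified), "xyz" and "attitude" of the camera in the world. Camera axes: x right, y up, looking along -z (the intrinsics and any distortion apply to the point x, -y, -z); pixel columns grow to the right and rows downward; lengths in mm; the calibration is good to about 2 mm. A picture is of the moment at which its call begins: read the wrist's pose just before it. camera_model takes no time and is no camera call; for the wrist camera it gives the pose at the moment of the call.
- arm.close_job(): hands the job in; it is judged then, once.
The state is a dict: "time": time; "qpos": joint angles; "joint_velocities": joint speeds; "joint_torque": joint torques, N m; "eef_pos": TCP position; "orientation": TCP orientation; "ft_force": force on the tool from outside, world axes, zero at the start; "torque": the same for the moment, N m; "gripper_width": opening from 0.0 (shut) to 1.0 (fully open); "finger_force": force on a finger pad.
Only numpy, scipy, OpenCV 4.12 (cv2) and the standard library are available. Lean on these libraries where they do the work, as an engineer would, in place of code of your own. Each camera call takes 0.05 s, during which the arm holds its last target. There are 200 camera calls.

## Working session

There is one attempt and no reset: what is moved stays moved. The work goes in short steps, Python scripts to look and compute and a tool call to move; the robot and the scene stay as the last step left them, time stands still between calls to the robot, and variables do not carry over. Pictures are saved under pics/ and viewed, at most 10 in all, crops included, and the job is handed in when it is done.

Besides the shell and the picture viewer there is one more tool, called after "Emit:" as name([rows], argument=value, ...), one row to a line, values as JSON. drive_tool: Moves the arm, as the interface text tells. Its arguments: {"type":"object","properties":{"commands":{"type":"array","items":{"type":"array","items":{"type":"array","items":{"type":"number"}}}},"jaw":{"type":"number"},"squeeze":{"type":"number"}},"required":["commands"]}

```bash
mkdir -p pics; ls
python3 - <<'E'
from plant import arm
import cv2
print(arm.get_state(), arm.tips_ahead)
for n in ("scene","side","wrist"):
    m=arm.camera_model(n); print(n,m)
    cv2.imwrite(f"pics/{n}0.png",arm.get_image(n))
E
```

```text
pics
{'time': 0.0, 'qpos': array([ 9.46518027e-01,  5.28470917e-01,  1.43390886e+00, -1.67513452e-05,
        1.18136907e+00, -1.78487650e-01]), 'joint_velocities': array([-5.63779427e-05, -1.30587579e-03, -2.54401699e-03, -1.15024829e-03,
       -3.65963752e-04,  1.45247633e-03]), 'joint_torque': array([-2.08781094e-04, -4.42347980e+01, -1.78025866e+01, -2.05557212e-04,
        8.34313949e-03,  5.13712635e-06]), 'eef_pos': array([269.05127093, 563.37588073, 247.32856081]), 'orientation': array([-4.14072461e-04,  2.21051007e-01,  9.75261652e-01, -9.95433685e-04]), 'ft_force': array([-0.0845428 ,  0.0290213 , -0.67632877]), 'torque': array([ 0.0031914 , -0.0154069 , -0.00149626]), 'finger_force': 0.0, 'gripper_width': 1.0021483748366853} 17.0
scene {'K': array([[514.06561603,   0.        , 322.37082252],
       [  0.        , 514.06561603, 235.50322646],
       [  0.        ,   0.        ,   1.        ]]), 'distortion': array([-0.0405976,  0.       ,  0.       ,  0.       ,  0.       ]), 'xyz': array([1288.3017241 ,  129.23732524,  843.0228211 ]), 'attitude': array([0.54033663, 0.23216063, 0.31652413, 0.74427834])}
side {'K': array([[610.4420216 ,   0.        , 310.57588731],
       [  0.        , 610.4420216 , 242.90832402],
       [  0.        ,   0.        ,   1.        ]]), 'distortion': array([-0.14706768,  0.        ,  0.        ,  0.        ,  0.        ]), 'xyz': array([ -68.64829033, -816.38298305,  850.53707982]), 'attitude': array([ 0.84945614,  0.4091436 , -0.15560554, -0.29463993])}
wrist {'K': array([[364.0921188 ,   0.        , 316.1256249 ],
       [  0.        , 364.0921188 , 238.85235449],
       [  0.        ,   0.        ,   1.        ]]), 'distortion': array([0.0125413, 0.       , 0.       , 0.       , 0.       ]), 'xyz': array([196.18293935, 598.65556216, 374.79397337]), 'attitude': array([ 0.83485251, -0.13523452, -0.0843648 ,  0.5268923 ])}
```

View pics/scene0.png

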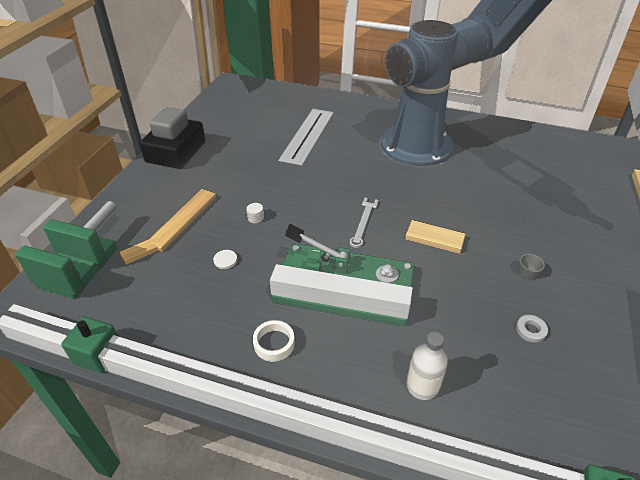

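View pics/side0.png

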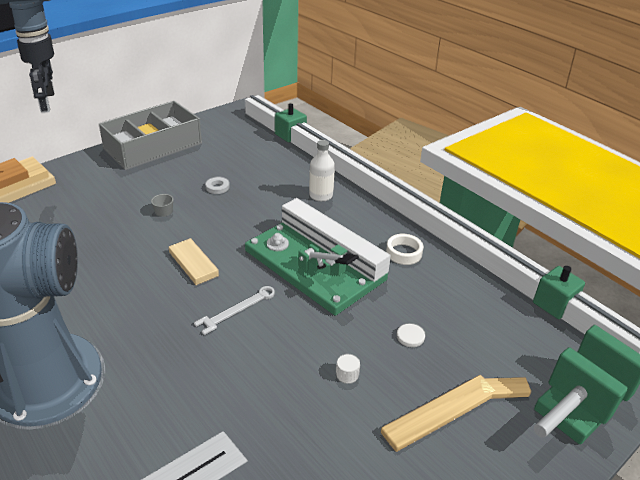

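The scene view shows the cap at about (255,213), the lever pad at (294,232), the stud at (387,270) and the plug at (225,260). The side view has the cap at (347,368), the pad at (347,258) and the stud at (278,240). I'll enlarge the relevant parts.

```bash
cat > h.py <<'E'
import numpy as np, cv2
from scipy.spatial.transform import Rotation as R
def Rq(q): return R.from_quat([q[1],q[2],q[3],q[0]])
F=np.diag([1.,-1,-1])
def ray(m,px):
    u=cv2.undistortPoints(np.array([[px]],float),m["K"],m["distortion"])[0,0]
    d=Rq(m["attitude"]).apply([u[0],-u[1],-1]); return np.array(m["xyz"]),d/np.linalg.norm(d)
def atz(m,px,z):
    o,d=ray(m,px); return o+d*(z-o[2])/d[2]
def proj(m,P):
    c=Rq(m["attitude"]).inv().apply(np.atleast_2d(P)-m["xyz"])@F
    return cv2.projectPoints(c,np.zeros(3),np.zeros(3),m["K"],m["distortion"])[0][:,0]
def tri(rs):
    A=sum(np.eye(3)-np.outer(d,d) for o,d in rs); b=sum((np.eye(3)-np.outer(d,d))@o for o,d in rs)
    P=np.linalg.solve(A,b); return P,[np.linalg.norm(np.cross(P-o,d)) for o,d in rs]
E
python3 - <<'E'
import cv2,numpy as np
a=cv2.imread("pics/scene0.png")[190:330,235:435]; b=cv2.imread("pics/side0.png")[190:390,240:400]
a=cv2.resize(a,None,fx=4,fy=4,interpolation=cv2.INTER_CUBIC); cv2.imwrite("pics/sc1.png",a)
b=cv2.resize(b,None,fx=3,fy=3,interpolation=cv2.INTER_CUBIC); cv2.imwrite("pics/si1.png",b)
E
```

```text
(no output)
```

View pics/sc1.png

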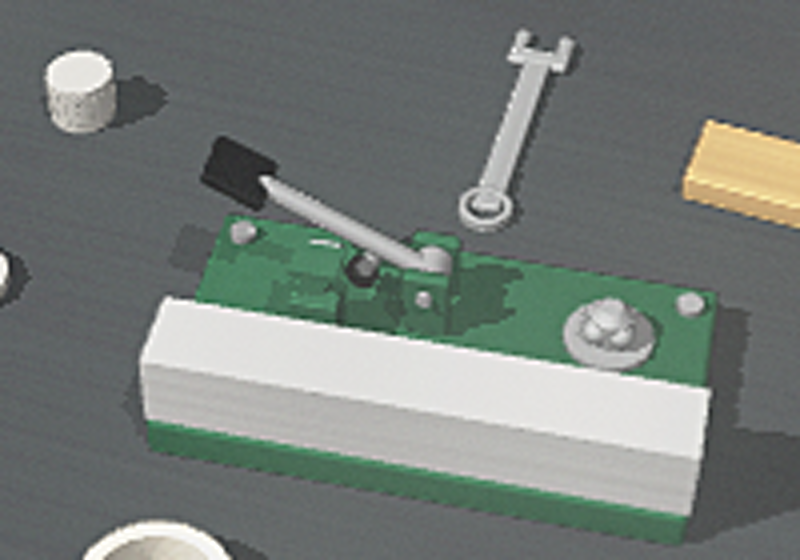

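View pics/si1.png

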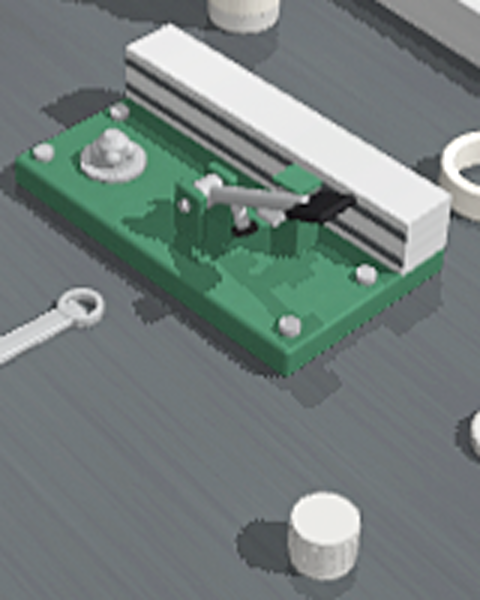

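Run:
```python
from h import *
from plant import arm
from scipy.optimize import least_squares
S,D=arm.camera_model("scene"),arm.camera_model("side")
s=lambda x,y:(235-.375+x/4,190-.375+y/4); d=lambda x,y:(240-.333+x/3,190-.333+y/3)
pts={"captop":((81,71),(325,520)),"tip":((613,303),(112,131)),"pad":((238,170),(322,206)),"collar":((610,332),(113,160))}
for n,(a,b) in pts.items():
    P,e=tri([ray(S,s(*a)),ray(D,d(*b))]); print(n,P.round(1),np.round(e,1))
print("cap z32",atz(S,s(81,71),32).round(1),atz(D,d(325,520),32).round(1))
print("tip z51",atz(S,s(613,303),51).round(1),atz(D,d(112,131),51).round(1))
print("pad z109",atz(S,s(238,170),109).round(1),atz(D,d(322,206),109).round(1))
# foot fit
L=[(S,s(165,298),(32,-140,70)),(S,s(710,390),(32,140,70)),(S,s(142,364),(78,-140,70)),(S,s(697,458),(78,140,70)),
(D,d(127,47),(32,140,70)),(D,d(170,25),(78,140,70)),(D,d(447,196),(78,-140,70)),(D,d(405,221),(32,-140,70)),
(S,s(230,213),(-80,-140,25)),(S,s(717,292),(-80,140,25)),(D,d(16,160),(-80,140,25)),(D,d(289,347),(-80,-140,25))]
def f(p):
    r=R.from_euler('z',p[2]); return np.concatenate([(proj(m,r.apply(q)+[p[0],p[1],0])[0]-u) for m,u,q in L])
for x0 in [(600,50,0),(600,50,3.1)]:
    o=least_squares(f,x0,x_scale=[10,10,.1],loss='soft_l1'); print(o.x,o.cost,o.fun.reshape(-1,2).round(1).tolist())
```

```text
captop [ 440.  -317.1   30.7] [2.6 2.6]
tip [547.8  35.2  53.2] [1.4 1.4]
pad [ 566.2 -165.9  106.2] [2. 2.]
collar [546.6  34.6  28.3] [2.6 2.6]
cap z32 [ 439.5 -314.4   32. ] [ 440.4 -320.3   32. ]
tip z51 [544.5  35.9  51. ] [549.8  35.9  51. ]
pad z109 [ 567.4 -163.4  109. ] [ 564.6 -170.3  109. ]
[ 5.86286116e+02 -4.64054590e+01  9.23869026e-02] 8.326417692697767 [[-0.7, 0.0], [-0.4, 0.1], [-1.5, -0.0], [0.5, 1.0], [-1.1, -0.6], [-0.5, -0.9], [1.0, -1.1], [0.2, 0.4], [-1.8, -0.4], [0.3, -0.2], [-1.9, -1.8], [-1.2, 1.3]]
[ 5.86286116e+02 -4.64054593e+01  9.23869093e-02] 8.326417692698143 [[-0.7, 0.0], [-0.4, 0.1], [-1.5, -0.0], [0.5, 1.0], [-1.1, -0.6], [-0.5, -0.9], [1.0, -1.1], [0.2, 0.4], [-1.8, -0.4], [0.3, -0.2], [-1.9, -1.8], [-1.2, 1.3]]
```

Emit:
drive_tool([
  [[0,0,0,0,0,-1],[0,0,0,0,0,-1],[0,0,0,0,0,-1],[0,0,0,0,0,-1],[0,0,0,0,0,-1],[0,0,0,0,0,-1],[0,0,0,0,0,-0.16],[0,0,0,0,0,0]],
], jaw=0)

```text
time: 1.15
eef_pos: [269.4, 563.8, 248.1]
orientation: [-0.0, -0.045, 0.999, -0.0]
ft_force: [-0.6, -0.1, -0.1]
gripper_width: -0.002
finger_force: 0.0
```

```bash
cat >> h.py <<'E'
def go(arm,target):
    s=arm.get_state(); r=Rq(s["orientation"]); v=r.inv().apply(np.array(target)-s["eef_pos"])
    M=r.as_matrix(); print("t",round(s["time"],2),"tcp",s["eef_pos"].round(1),"ft",s["ft_force"].round(1),"w",round(s["gripper_width"],3),"ff",round(s["finger_force"],1))
    print("tool shift units",(v/60).round(2),"yaw_y deg",np.degrees(np.arctan2(M[1,1],M[0,1])).round(1),"zaxis",M[:,2].round(3),"tips",arm.tips_ahead)
E
python3 - <<'E'
from h import *
from plant import arm
go(arm,(567,-172,190))
E
```

```text
t 1.15 tcp [269.4 563.8 248.1] ft [-0.6 -0.1 -0.1] w -0.002 ff 0.0
tool shift units [ -3.83 -12.66   0.97] yaw_y deg 95.2 zaxis [-0. -0. -1.] tips 17.0
```

Emit:
drive_tool([
  [[-0.24,-0.79,0.06,0,0,0],[-0.24,-0.79,0.06,0,0,0],[-0.24,-0.79,0.06,0,0,0],[-0.24,-0.79,0.06,0,0,0],[-0.24,-0.79,0.06,0,0,0],[-0.24,-0.79,0.06,0,0,0],[-0.24,-0.79,0.06,0,0,0],[-0.24,-0.79,0.06,0,0,0],[-0.24,-0.79,0.06,0,0,0],[-0.24,-0.79,0.06,0,0,0],[-0.24,-0.79,0.06,0,0,0],[-0.24,-0.79,0.06,0,0,0],[-0.24,-0.79,0.06,0,0,0],[-0.24,-0.79,0.06,0,0,0],[-0.24,-0.79,0.06,0,0,0],[-0.24,-0.79,0.06,0,0,0],[0,0,0,0,0,0],[0,0,0,0,0,0]],
])

```text
time: 3.4
eef_pos: [567.7, -169.7, 190.3]
orientation: [-0.001, -0.045, 0.999, 0.001]
ft_force: [0.3, 0.2, 0.3]
gripper_width: 0.0
finger_force: 0.0
```

Run:
```python
from h import *
from plant import arm
go(arm,(567,-172,135))
m=arm.camera_model("wrist"); print(m)
im=arm.get_image("wrist"); P=np.array([[567,-166,107],[440,-317,31],[547,35,52],arm.get_state()["eef_pos"]]); print(proj(m,P).round(0))
cv2.imwrite("pics/w1.png",im)
```

```text
t 3.4 tcp [ 567.7 -169.7  190.3] ft [0.3 0.2 0.3] w 0.0 ff 0.0
tool shift units [ 0.01 -0.04  0.92] yaw_y deg 95.2 zaxis [-0.001  0.001 -1.   ] tips 17.0
{'K': array([[364.0921188 ,   0.        , 316.1256249 ],
       [  0.        , 364.0921188 , 238.85235449],
       [  0.        ,   0.        ,   1.        ]]), 'distortion': array([0.0125413, 0.       , 0.       , 0.       , 0.       ]), 'xyz': array([ 487.23968075, -177.04807847,  317.78771854]), 'attitude': array([ 0.6655645 , -0.10668248, -0.11785865,  0.72921333])}
[[322. 255.]
 [120.  26.]
 [588. 227.]
 [317. 330.]]
```

View pics/w1.png

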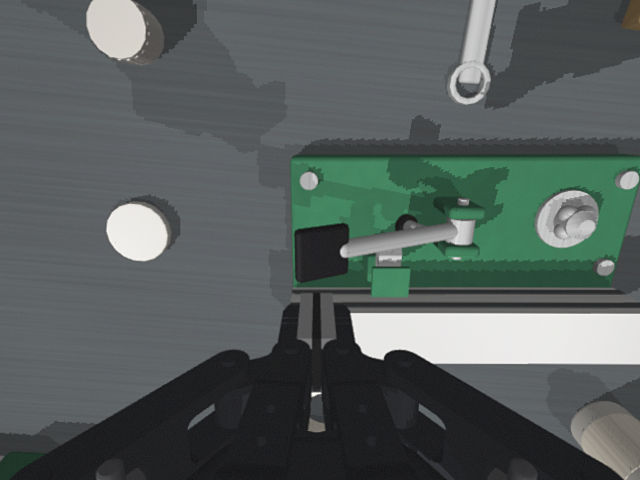

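The wrist view shows the pad centred at (322,253), within 2 px of my estimate, and the stud at about (582,228). The cap is at (116,28) and the plug at (140,230). The fingers are above the pad, so I'll press.

Emit:
drive_tool([
  [[0.01,-0.04,0.5,0,0,0],[0,0,0.5,0,0,0],[0,0,0.15,0,0,0],[0,0,0.15,0,0,0],[0,0,0.15,0,0,0],[0,0,0.1,0,0,0],[0,0,0.1,0,0,0],[0,0,0.05,0,0,0],[0,0,0,0,0,0],[0,0,0,0,0,0]],
])

```text
time: 4.7
eef_pos: [569.9, -173.7, 91.2]
orientation: [0.002, -0.047, 0.999, -0.002]
ft_force: [-0.6, -2.3, 5.8]
gripper_width: 0.001
finger_force: 2.4
```

Emit:
drive_tool([
  [[0,0,0.08,0,0,0],[0,0,0.08,0,0,0],[0,0,0.08,0,0,0],[0,0,0.06,0,0,0],[0,0,0,0,0,0],[0,0,0,0,0,0]],
])

```text
time: 5.45
eef_pos: [570.3, -174.3, 73.8]
orientation: [0.003, -0.047, 0.999, -0.003]
ft_force: [-0.2, -4.9, 8.4]
gripper_width: -0.001
finger_force: 4.4
```

Emit:
drive_tool([
  [[0,0,0.06,0,0,0],[0,0,0,0,0,0],[0,0,0,0,0,0]],
])

```text
time: 5.82
eef_pos: [570.4, -174.3, 72.5]
orientation: [0.003, -0.047, 0.999, -0.003]
ft_force: [-4.2, -2.8, 22.4]
gripper_width: -0.0
finger_force: 11.0
```

The force rose to 22 N, so the lever is at its stop. I'll lift off and check.

Emit:
drive_tool([
  [[0,0,-0.2,0,0,0],[0,0,-0.5,0,0,0],[0,0,-0.8,0,0,0],[0,0,-0.5,0,0,0],[0,0,0,0,0,0],[0,0,0,0,0,0]],
], jaw=1)

```text
time: 6.58
eef_pos: [567.4, -171.7, 186.8]
orientation: [-0.0, -0.046, 0.999, 0.0]
ft_force: [-0.0, 0.6, 0.3]
gripper_width: 1.0
finger_force: 0.0
```

Run:
```python
from h import *
from plant import arm
go(arm,(480,-317,150))
m=arm.camera_model("wrist"); im=arm.get_image("wrist")
for z in (63,109): print(z,proj(m,[[566,-166-(11 if z<100 else 0),z]]).round(0))
cv2.imwrite("pics/w2.png",im)
```

```text
t 6.58 tcp [ 567.4 -171.7  186.8] ft [-0.   0.6  0.3] w 1.0 ff 0.0
tool shift units [ 1.67 -2.28  0.61] yaw_y deg 95.3 zaxis [-0.001  0.001 -1.   ] tips 17.0
63 [[309. 233.]]
109 [[325. 258.]]
```

View pics/w2.png

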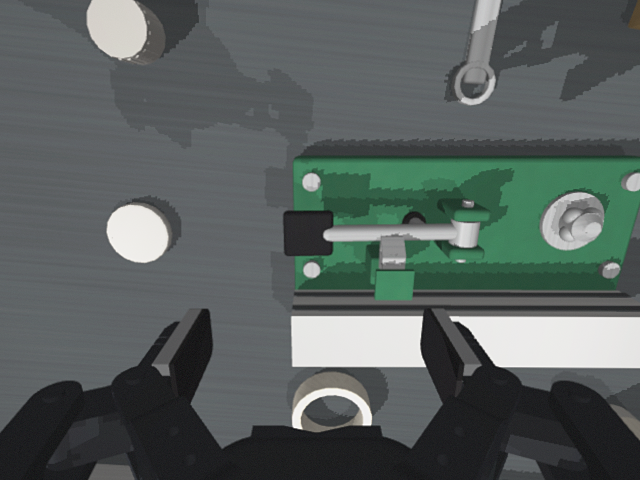

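The lever stays down: the pad is now at (309,233), matching a latched height of 63 mm. Next I'll move over the cap.

Run:
```python
from h import *
from plant import arm
m=arm.camera_model("wrist"); print("cap",atz(m,(116,28),32).round(1))
go(arm,(440,-317,140))
```

```text
cap [ 441.6 -319.4   32. ]
t 6.62 tcp [ 567.1 -171.7  186.2] ft [ 0.2 -0.1 -0.4] w 1.0 ff 0.0
tool shift units [ 2.33 -2.22  0.77] yaw_y deg 95.3 zaxis [-0.002  0.001 -1.   ] tips 17.0
```

Emit:
drive_tool([
  [[0.58,-0.55,0,0,0,0],[0.58,-0.55,0.1,0,0,0],[0.58,-0.55,0.3,0,0,0],[0.59,-0.57,0.37,0,0,0],[0,0,0,0,0,0],[0,0,0,0,0,0]],
])

```text
time: 7.38
eef_pos: [440.7, -317.4, 140.0]
orientation: [-0.001, -0.045, 0.999, 0.001]
ft_force: [0.6, 0.2, -0.5]
gripper_width: 0.997
finger_force: 0.0
```

Run:
```python
from h import *
from plant import arm
go(arm,(440,-318,60))
m=arm.camera_model("wrist"); im=arm.get_image("wrist"); cv2.imwrite("pics/w3.png",im)
g=im.min(axis=2); n,l,st,c=cv2.connectedComponentsWithStats((g>190).astype(np.uint8))
for i in range(1,n):
    if st[i,4]>800: print(st[i],c[i].round(1),atz(m,c[i],32).round(1),atz(m,c[i],11).round(1))
print(proj(m,[[440,-318,32]]))
```

```text
t 7.38 tcp [ 440.7 -317.4  140. ] ft [ 0.6  0.2 -0.5] w 0.997 ff 0.0
tool shift units [ 0.01 -0.01  1.33] yaw_y deg 95.2 zaxis [-0.001  0.002 -1.   ] tips 17.0
[ 285  215   59   56 2603] [313.9 242.5] [ 440.5 -318.5   32. ] [ 447.6 -317.9   11. ]
[ 261  379   61   49 2323] [290.9 403. ] [ 576.9 -324.7   32. ] [ 596.3 -324.7   11. ]
[[314.71055642 241.91850172]]
```

View pics/w3.png

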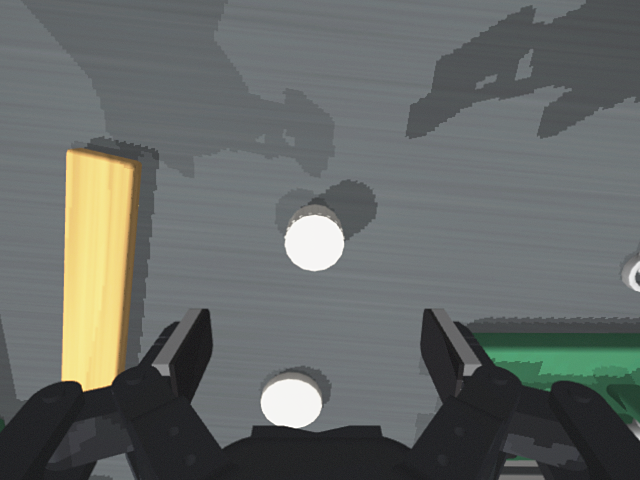

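The wrist view shows the cap top centred at (314,242) between the open fingers, and the plug at (291,403) is well clear. I'll go down and grip.

Emit:
drive_tool([
  [[0,-0.02,0.6,0,0,0],[0,0,0.6,0,0,0],[0,0,0.4,0,0,0],[0,0,0.25,0,0,0],[0,0,0.15,0,0,0],[0,0,0,0,0,0],[0,0,0,0,0,0]],
])

```text
time: 8.3
eef_pos: [441.6, -319.6, 21.7]
orientation: [0.0, -0.046, 0.999, -0.001]
ft_force: [0.5, 0.7, 0.3]
gripper_width: 1.004
finger_force: 0.0
```

Emit:
drive_tool([
  [[0,0,0,0,0,0],[0,0,0,0,0,0],[0,0,0,0,0,0],[0,0,0,0,0,0],[0,0,0,0,0,0],[0,0,0,0,0,0],[0,0,0,0,0,0],[0,0,0,0,0,0]],
], jaw=0, squeeze=50)

```text
time: 9.3
eef_pos: [441.2, -319.5, 21.6]
orientation: [0.0, -0.046, 0.999, -0.0]
ft_force: [-0.7, 0.9, 5.8]
gripper_width: 0.451
finger_force: 50.0
```

Emit:
drive_tool([
  [[0,0,-0.2,0,0,0],[0,0,-0.6,0,0,0],[0,0,-0.6,0,0,0],[0,0,-0.6,0,0,0],[0,0,0,0,0,0],[0,0,0,0,0,0]],
])

```text
time: 10.05
eef_pos: [440.7, -318.8, 140.7]
orientation: [-0.0, -0.046, 0.999, 0.0]
ft_force: [0.4, -1.4, -0.9]
gripper_width: 0.452
finger_force: 50.4
```

Run:
```python
from h import *
from plant import arm
go(arm,(547,35,140))
```

```text
t 10.05 tcp [ 440.7 -318.8  140.7] ft [ 0.4 -1.4 -0.9] w 0.452 ff 50.4
tool shift units [-2.3   5.71  0.01] yaw_y deg 95.3 zaxis [-0.001  0.001 -1.   ] tips 17.0
```

Emit:
drive_tool([
  [[-0.2,0.5,0,0,0,0],[-0.3,0.75,0,0,0,0],[-0.3,0.75,0,0,0,0],[-0.3,0.75,0,0,0,0],[-0.3,0.75,0,0,0,0],[-0.3,0.75,0,0,0,0],[-0.3,0.75,0,0,0,0],[-0.3,0.71,0,0,0,0],[0,0,0,0,0,0],[0,0,0,0,0,0],[0,0,0,0,0,0]],
])

```text
time: 11.42
eef_pos: [546.5, 33.4, 140.3]
orientation: [-0.001, -0.045, 0.999, 0.0]
ft_force: [0.5, -0.3, -0.6]
gripper_width: 0.457
finger_force: 50.4
```

Run:
```python
from h import *
from plant import arm
go(arm,(547,35,80))
m=arm.camera_model("wrist"); im=arm.get_image("wrist")
print(proj(m,[[547,35,51],[547,35,29],[547,35,140-21]]))
np.save("m4.npy",m,allow_pickle=True)
cv2.imwrite("pics/w4.png",im); cv2.imwrite("pics/w4c.png",cv2.resize(im[160:360,220:420],None,fx=3,fy=3,interpolation=cv2.INTER_CUBIC))
```

```text
t 11.43 tcp [546.5  33.4 140.3] ft [ 0.5 -0.3 -0.6] w 0.457 ff 50.4
tool shift units [-0.01  0.03  1.  ] yaw_y deg 95.2 zaxis [-0.002  0.    -1.   ] tips 17.0
[[318.10801913 253.59747554]
 [317.93643867 242.42065382]
 [318.91110849 305.87518049]]
```

View pics/w4c.png

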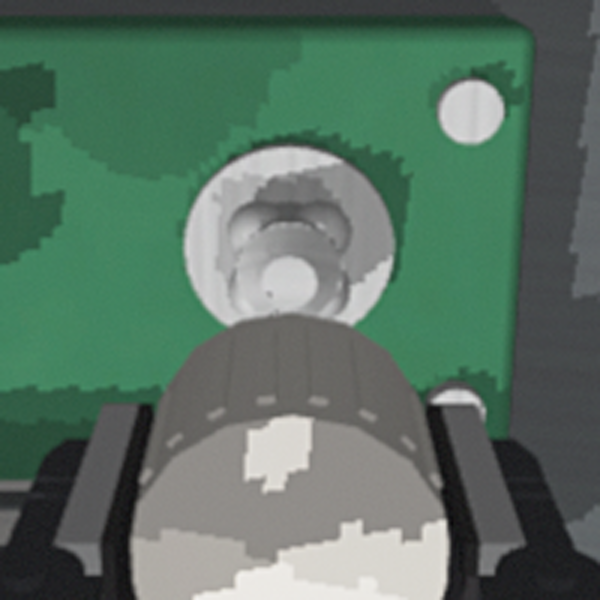

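The crop shows the stud tip at about (316.3,252.7) in full-frame pixels, the collar centred at about (316.2,241), and the cap centre line at u≈316.4. They're laterally aligned already.

Run:
```python
from h import *
from plant import arm
m=np.load("m4.npy",allow_pickle=True).item()
im=cv2.imread("pics/w4.png")
print("tip",atz(m,(316.3,252.7),51).round(1))
# collar outline fit from its visible edge points (crop px)
e=[(184,245),(395,245),(289,145),(212,180),(368,182),(188,275),(240,324)]
from scipy.optimize import least_squares
q=np.array(e)/3+[220-.33,160-.33]
P=np.array([atz(m,p,29) for p in q])
o=least_squares(lambda c:np.hypot(P[:,0]-c[0],P[:,1]-c[1])-24,(547,34)); print("collar",o.x.round(2),o.fun.round(1))
go(arm,(546,34,81))
```

```text
tip [546.5  33.8  51. ]
collar [546.5   33.69] [ 0.3  0.4 -0.2 -0.5 -0.6  0.7 -1.3]
t 11.47 tcp [546.6  33.3 140.5] ft [-0.   0.1 -0.6] w 0.451 ff 50.4
tool shift units [0.01 0.01 0.99] yaw_y deg 95.1 zaxis [-0.001  0.    -1.   ] tips 17.0
```

Emit:
drive_tool([
  [[-0.01,0.01,0.4,0,0,0],[0,0,0.4,0,0,0],[0,0,0.2,0,0,0],[0,0,0.1,0,0,0],[0,0,0.1,0,0,0],[0,0,0,0,0,0],[0,0,0,0,0,0]],
])

```text
time: 12.35
eef_pos: [548.0, 35.2, 69.4]
orientation: [0.0, -0.046, 0.999, -0.0]
ft_force: [0.1, 0.5, 0.1]
gripper_width: 0.453
finger_force: 50.4
```

Emit:
drive_tool([
  [[0.015,-0.02,0.05,0,0,0],[0,0,0.05,0,0,0],[0,0,0.03,0,0,0],[0,0,0,0,0,0],[0,0,0,0,0,0]],
])

```text
time: 12.98
eef_pos: [547.7, 33.6, 62.0]
orientation: [0.001, -0.046, 0.999, -0.0]
ft_force: [-0.0, -0.9, 7.1]
gripper_width: 0.453
finger_force: 51.1
```

On the balls as expected (7 N, near 42 mm mouth height). I'll push through.

Emit:
drive_tool([
  [[0,0,0.05,0,0,0],[0,0,0.05,0,0,0],[0,0,0.05,0,0,0],[0,0,0.03,0,0,0],[0,0,0,0,0,0],[0,0,0,0,0,0]],
])

```text
time: 13.72
eef_pos: [547.0, 33.9, 50.6]
orientation: [0.0, -0.046, 0.999, -0.0]
ft_force: [-0.3, 0.2, 5.6]
gripper_width: 0.451
finger_force: 51.7
```

Emit:
drive_tool([
  [[0,0,0.03,0,0,0],[0,0,0,0,0,0],[0,0,0,0,0,0],[0,0,0,0,0,0],[0,0,0,0,0,0],[0,0,0,0,0,0],[0,0,0,0,0,0],[0,0,0,0,0,0]],
])

```text
time: 14.72
eef_pos: [547.0, 33.9, 50.5]
orientation: [0.0, -0.046, 0.999, -0.0]
ft_force: [-3.5, -1.5, 18.2]
gripper_width: 0.457
finger_force: 52.8
```

Run:
```python
from h import *
from plant import arm
a=arm.get_image("side")[170:320,230:400]; b=arm.get_image("scene")[190:340,250:450]
r=lambda x:cv2.resize(x,(400,300*400//400),interpolation=cv2.INTER_CUBIC)
cv2.imwrite("pics/fin.png",np.hstack([r(a),r(b)]))
go(arm,(546.5,33.8,50))
```

```text
t 14.82 tcp [547.   33.9  50.5] ft [-2.9 -0.3 17.4] w 0.452 ff 52.8
tool shift units [ 0.01 -0.    0.01] yaw_y deg 95.3 zaxis [ 0.001 -0.    -1.   ] tips 17.0
```

View pics/fin.png

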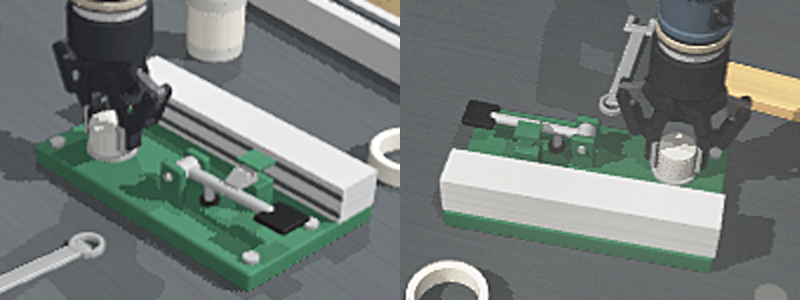

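The picture shows the lever latched low (pad at about (285,218) in the left half) and the cap sitting on the collar in the gripper at about (110,135). The steady push is 17 N, so I'm handing in.

```bash
python3 -c "
from plant import arm
print(arm.close_job())"
```

```text
the job is handed in; nothing more can be done
None
```

I handed the job in at about 15 s: the lever is latched down, and the cap is snapped home on the collar with the gripper still pressing it at about 17 N; the judge's result was not shown.

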